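Work a glued-in locating pin out of a leaning jig

TASK

The T-handled pin is stuck in the leaning jig with dried glue. Swing the keeper clear of it, work the pin loose by twisting its handle back and forth while pulling gently along its length, so that the bore's brass liner is not dragged up with it, and draw the pin right out. Then stand it tip down in the clear cup to soak; knock nothing over.

Things in the scene. Friction and masses are not known exactly. Their poses are not given: they have to be found in the camera images.
- jig: Fixed jig, bolted down, turned up to 0.4 rad: aluminium block, top face 76 x 124 mm (y from -40 to +84), 95 mm thick, leaning 25 degrees to the robot's side, on a dark base plate (142 x 150 mm). Origin: centre of the bore's mouth on the sloping face, 115 mm above the table. z runs out along the bore (25 degrees from vertical), x up the slope, y along the level edge. Bore 18 mm wide, 95 mm deep.
- keeper (a joint): Turn of the keeper, rad: 0 = its bar lies over the pin's flange and blocks it. Grows anticlockwise seen from above the sloping face, so the knob swings from the jig's +y side towards its -x (down the slope); stop at 1.7. Clears the flange from about 0.5. Light friction (0.04 N m); stays where it is left.
- keeper_pivot (a point): Pivot of the keeper, 60 mm along the jig's +y from the bore and 9 mm above the face; the axis is the jig's z. The keeper is a steel bar 18 mm wide and 6 mm thick with its underside at this height; one end reaches 49 mm from the pivot, beside the pin's neck and over its flange, the other carries the knob.
- keeper_knob (a point): Knob on the keeper's bar: a black post parallel to the bore, 14 mm across, 36 mm tall, 36 mm from the pivot. This point is on its axis, 20 mm above the bar and 16 mm below its top.
- pin: The stuck pin; origin on its axis at the underside of its flange, which sits on the jig's face; z along the pin, away from the tip. Dried glue holds the last 37 mm above the tip: a straight pull needs 40 N, but while the handle turns (0.35 N m) it gives to a light pull, e.g. 4 mm out per swing of 0.8 rad. After 45 mm it slides freely. 160 g. Steel shank 16 mm across, flange 34 x 6 mm.
- pin_handle (a point): Centre of the pin's black T-handle: 60 mm long (local y), 14 mm thick (local x), 26 mm tall (local z, along the pin, away from the tip); 36 mm above the flange's underside. There are 23 mm between the handle and the jig's face.
- pin_tip (a point): End of the pin's round tip, on its axis, 88 mm below the flange's underside and 124 mm from the handle's centre.
- cup_center (a point): Clear plastic cup, open at the top, 71 mm across at the rim, 83 mm tall, 60 mm wide inside near its floor, which is 9 mm thick; 250 g. This point is on its axis, half-way up. The cup and the two bottles exchange places: left of the jig, right of it, or close in front on its right.
- glue_center (a point): White glue bottle with a red nozzle, 45 mm across, 138 mm tall; a bystander. This point is half-way up.
- cyano_center (a point): Small white bottle with a blue cap, 27 mm across, 69 mm tall; a bystander. This point is half-way up.
- liner (a joint): How far the bore's thin brass liner (its lip is the ring of 42 mm round the flange) has been dragged out of the jig along the bore, m: 0 = seated, as at the start. It is a press fit that starts to slip when the pin is pulled with more than 28 N, less than a straight pull needs to free the pin. It must stay within 4 mm of its seat.
Mind the look-alikes: they are no part of the job. What is shaped like the pin but blue is not meant.

How it is judged (in metres and radians):
On the way, in this order (a step that is already met when the one before it is completed fails the run):
1. the keeper is swung clear of the pin's flange, the pin still in the bore (value of joint keeper above 0.5 rad and z of pin_tip in the frame of jig below -0.07 m), for 0.1 s.
2. the pin is drawn right out of the jig (distance between pin_tip and jig above 0.1 m), for 0.1 s.
At the end, for the whole second after the job is handed in: The pin stands in the cup, tip down on its floor (tip within 20 mm of the floor, inside the cup, pin leaning less than 45 degrees), at rest; the cup stands upright on the table. The jig's brass liner is within 4 mm of its seat (z of pin_tip in the frame of cup_center between -0.042 and -0.012 m and horizontal distance between pin_tip and cup_center below 0.035 m and angle between pin_handle's own z axis and vertical below 0.8 rad and angle between cup_center's own z axis and vertical below 0.1 rad and height (world z) of cup_center below 0.06 m and linear speed of pin below 0.08 m/s and value of joint liner below 0.004 m); the robot touches nothing.
It fails at once if the brass liner is dragged more than 4 mm out of the jig (value of joint liner above 0.004 m).
It fails at once if the cup, the glue bottle or the small bottle is knocked over (angle between any of cup_center, glue_center, cyano_center's own z axis and vertical above 0.6 rad).
It also fails if it takes over 72 s, if anything falls off the work surface, if the arm or the gripper's body presses on something with over 40 N, if the wrist force passes 120 N, or if a joint passes its speed limit or range.

ROBOT

A 6-joint arm with a two-finger parallel gripper is mounted at the origin on a cart in front of the work surface, level with it; the furniture and walls round the work are solid. World frame = base frame: x ahead of the robot, y to its left, z up, the work surface at z = 0. Lengths are in mm, angles in rad, forces in N, time in s.
With the tool pointing down it reaches from about 350 to 975 mm from the base axis. Payload 7.1 kg.
Tool frame: the origin (TCP) lies at the very end of the fingers, on their centre line; the grasp point (between the pads) lies 19 mm behind it (ctrl.grasp_offset is the distance from the TCP to the grasp point, in mm); z points along the fingers, y is the line along which they close (so a half turn about z gives the same grasp; the last joint's range is limited). The gripper opens to 88 mm and grips with 3 to 60 N. Pads are 20 mm wide; open, the fingers measure 115 mm over their backs; the gripper's body (75 mm by 178 mm) begins 61 mm behind the grasp point.
Start: joints at [-1.234, 0.423, 1.63, -0, 1.089, -0.019], TCP at [217.729, -585.832, 222.675] pointing down, gripper open.
Joint ranges: [-3, 3], [-0.9, 2.11], [0.09, 2.58], [-1.31, 4.45], [0.11, 2.69], [-2.54, 2.54]. Speed limits (rad/s): [2.39, 2.39, 3.01, 3.14, 3.14, 3.14].

INTERFACE

Orientations are given as a rotation vector (axis times angle).
In Python, from workcell import ctrl, viewer, ticket, models gives the robot as it stands.
- The arm moves only by the tool play_rows, never from a script. Its arguments are lists of equal length, an entry for each row: "dp": the shift along the world's x, y, z in mm, a list of three; "yaw": the turn about the world's z in degrees. In form: {"dp": [[tx, ty, tz], ...], "yaw": [yaw, ...]}. A call has 1 to 8 rows; each row shifts and turns the commanded pose from where the row before left it; what a row does not reach is not made up. A row lasts 1/12 s, in which the tool goes at most 41.7 mm and 7.16 degrees, less where a joint would pass 70% of its speed; a pose out of reach is approached as far as the arm can. A call is refused whole if a number of a shift passes 41.7 or a number of a turn 7.16, either way. A call with a gripper value outside its range is refused whole. "gripper" is the closure, from 0 (fully open) to 1 (shut), set as the call begins (left out, the last holds). The fingers move at their own pace and stop on an object; the grip force is fixed at half the most. Time passes only in rows, so rows that do not move let the fingers close. It gives the time, the measured TCP pose, the force, the opening and the grip force at its end, in the units of the state.
- ctrl.get_obs(): the state, without advancing time (a new reading comes with each control period).
- viewer.get_image(name): name is "side" or "top"; returns a dict with "pixels" (480x640x3 uint8, red, green, blue), "range_z" (480x640 float32, mm along the optical axis (not along the pixel's ray), 0 where there is no reading), "fx", "fy", "cx", "cy" (pixels), "T" (4x4, takes a point from camera to world coordinates). Camera axes: x right, y up, looking along -z (the intrinsics and any distortion apply to the point x, -y, -z); pixel columns grow to the right and rows downward; lengths in mm; the calibration is good to about 2 mm. A picture is of the moment at which its call begins.
- ticket.close_job(): hands the job in; it is judged then, once.
Trained networks look in a picture, given as the dict that the camera call returned (one of the last four; its "shot" number tells which), for a name from the list of things; names that differ only in an ending like _2 or _b are one class to them, and where a whole thing is asked for, a point or a joint stands for the part that bears it (a point fixed in the world has none). Each returns a list of dicts, best first, with "conf" (0 to 1); they miss things now and then, are a little off and sometimes report something else, mostly with a low value. They report only what shows in the picture. A call takes as long as a camera call. They do not tell look-alikes from the thing itself.
- models.look_for(picture, name): "bbox" ([centre column, centre row, width, height] in pixels, round what is visible of it).
- models.landmark_of(picture, name): "location" ([column, row] in pixels: a listed point, or the origin of a listed thing).
The state is a dict: "t": time; "qpos": joint angles; "qvel": joint speeds; "joint_torque": joint torques, N m; "ee_pos": TCP position; "orientation": TCP orientation; "ft_force": force on the tool from outside, world axes, zero at the start; "moment": the same for the moment, N m; "width": finger opening in mm; "grasp_force": force on a finger pad.
Only numpy, scipy, OpenCV 4.12 (cv2) and the standard library are available. Lean on these libraries where they do the work, as an engineer would, in place of code of your own. Each camera call takes 0.05 s, during which the arm holds its last target. There are 200 camera calls.

## Working session

There is one attempt and no reset: what is moved stays moved. The work goes in short steps, Python scripts to look and compute and a tool call to move; the robot and the scene stay as the last step left them, time stands still between calls to the robot, and variables do not carry over. Pictures are saved under pics/ and viewed, at most 10 in all, crops included, and the job is handed in when it is done.

Besides the shell and the picture viewer there is one more tool, called after ">>>" as name(argument=value, ...) on one line, values as JSON. play_rows: Moves the arm, as the interface text tells. Its arguments: {"type":"object","properties":{"dp":{"type":"array"},"yaw":{"type":"array"},"gripper":{"type":"number"}},"required":["dp","yaw"]}

```bash
mkdir -p pics; cat > h.py <<'E'
import numpy as np,cv2
from workcell import ctrl,viewer,ticket,models
def w(p,c,r,d=None):
    if d is None:
        z=p["range_z"][int(r)-1:int(r)+2,int(c)-1:int(c)+2]; z=z[z>0]; d=np.median(z)
    x=(c-p["cx"])/p["fx"]*d; y=(r-p["cy"])/p["fy"]*d
    return (p["T"]@np.array([x,-y,-d,1]))[:3]
def px(p,P):
    q=np.linalg.inv(p["T"])@np.append(P,1); return p["cx"]+p["fx"]*q[0]/-q[2],p["cy"]+p["fy"]*-q[1]/-q[2]
def snap(n,f=None):
    p=viewer.get_image(n)
    if f: cv2.imwrite("pics/"+f,p["pixels"][:,:,::-1])
    return p
E
python3 - <<'E'
from h import *
for n in("side","top"):
    p=snap(n,n+"0.png"); print(n,p["fx"],p["T"].round(2).tolist(),[k for k in p])
    for k in["jig","keeper_pivot","keeper_knob","pin","pin_handle","pin_tip","cup_center","glue_center","cyano_center"]:
        for o in models.landmark_of(p,k)[:3]:
            c,r=o["location"]
            try: print(k,round(o["conf"],2),round(c),round(r),w(p,c,r).round(0))
            except Exception as e: print(k,o,e)
print(ctrl.get_obs())
E
```

```text
side 598.0742081960968 [[1.0, 0.04, -0.05, 488.78], [-0.06, 0.45, -0.89, -1506.94], [-0.01, 0.89, 0.45, 891.57], [0.0, 0.0, 0.0, 1.0]] ['pixels', 'range_z', 'fx', 'fy', 'cx', 'cy', 'T', 'shot']
jig 0.77 336 239 [650.   6. 120.]
jig 0.15 335 215 [658. 100. 152.]
keeper_pivot 0.5 281 202 [500. 382.  76.]
keeper_pivot 0.46 338 215 [667. 106. 148.]
keeper_pivot 0.4 340 230 [669.  49. 127.]
keeper_knob 0.56 334 216 [684. 388.  15.]
pin 0.84 293 237 [535. 219.  22.]
pin 0.74 336 239 [652.   6. 121.]
pin 0.73 271 376 [ 460. -452.   16.]
pin_handle 0.98 285 372 [ 492. -453.   26.]
pin_handle 0.68 332 227 [641.  10. 156.]
pin_handle 0.57 336 239 [652.   6. 120.]
pin_tip 0.72 273 248 [470. 195.   0.]
cup_center 0.82 295 326 [ 521. -331.   64.]
glue_center 0.56 284 203 [512. 378.  76.]
cyano_center 0.59 280 289 [ 487. -133.   45.]
top 600.9219370030928 [[-0.03, 1.0, -0.09, 427.68], [-1.0, -0.03, -0.02, -36.8], [-0.02, 0.09, 1.0, 1868.87], [0.0, 0.0, 0.0, 1.0]] ['pixels', 'range_z', 'fx', 'fy', 'cx', 'cy', 'T', 'shot']
jig 0.57 298 216 [660.  17. 127.]
keeper_pivot 0.64 300 217 [657.  13. 126.]

[... 504 characters left out ...]
74 [ 490. -123.   51.]
{'t': 1.0, 'qpos': array([-1.23398987e+00,  4.23072969e-01,  1.62990467e+00, -2.45516502e-05,
        1.08860516e+00, -1.90068355e-02]), 'qvel': array([-0.00058747,  0.00141648, -0.00136288,  0.00082557,  0.00106826,
       -0.00042972]), 'joint_torque': array([-9.93784961e-04, -5.44589424e+01, -2.74051720e+01,  6.44597271e-02,
        1.69144920e-02, -1.87931437e-05]), 'ee_pos': array([ 217.7282517 , -585.82976214,  222.69011244]), 'orientation': array([ 3.09199060e+00,  5.55981818e-01, -3.12887091e-05]), 'ft_force': array([ 0.05473167, -0.32432422, -0.22207897]), 'moment': array([ 0.00571616,  0.02443182, -0.04603991]), 'grasp_force': 0.0, 'width': 87.72218020160236}
```

```bash
python3 - <<'E'
import cv2,numpy as np
a=cv2.imread("pics/side0.png");b=cv2.imread("pics/top0.png")
c=cv2.resize(a[190:280,275:395],(800,600),interpolation=3);cv2.imwrite("pics/sc.png",c)
c=cv2.resize(b[170:260,240:360],(800,600),interpolation=3);cv2.imwrite("pics/tc.png",c)
E
```

```text
(no output)
```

View pics/side0.png

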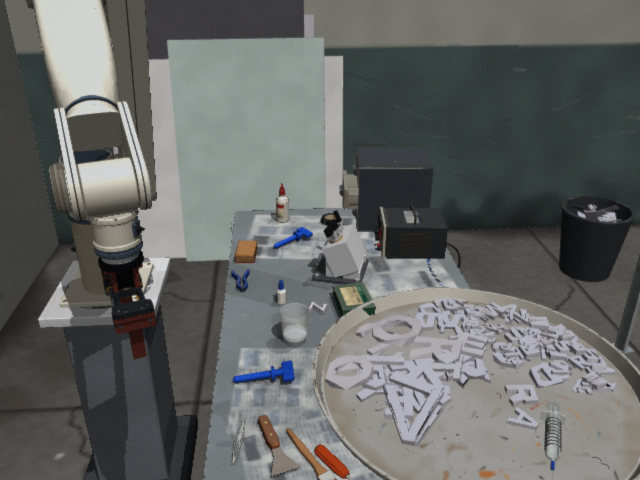

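View pics/tc.png

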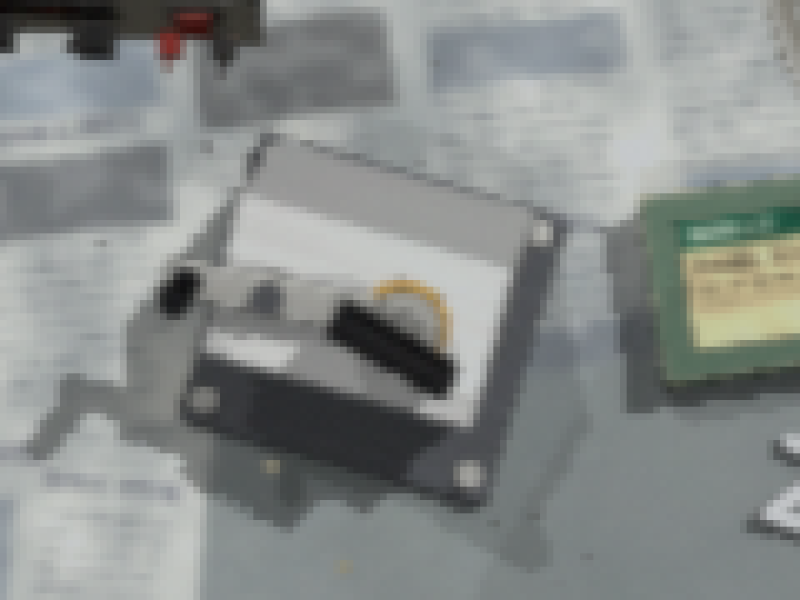

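View pics/top0.png

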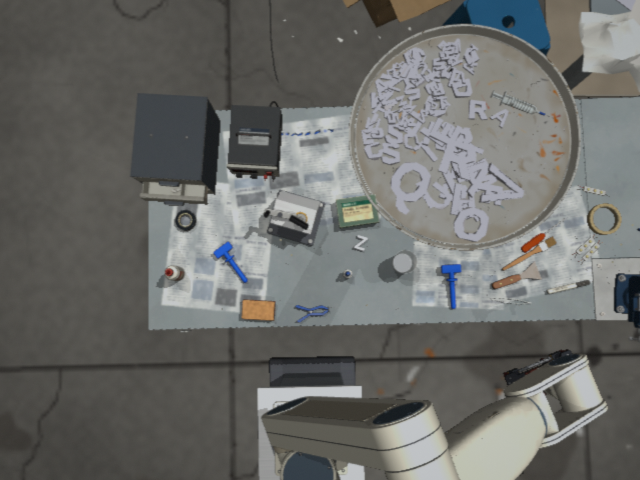

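```bash
cat >> h.py <<'E'
def cloud(p):
    z=p["range_z"]; r,c=np.nonzero(z>0); d=z[r,c]
    P=np.stack([(c-p["cx"])/p["fx"]*d,-(r-p["cy"])/p["fy"]*d,-d,np.ones(len(d))])
    return (p["T"]@P)[:3].T, p["pixels"][r,c].astype(int)
S,C=np.sin(np.radians(25)),np.cos(np.radians(25))
def jigR(y):
    # x up the slope, z out leaning to -x
    c,s=np.cos(y),np.sin(y)
    return np.array([[c,-s,0],[s,c,0],[0,0,1]])@np.array([[C,0,-S],[0,1,0],[S,0,C]])
E
python3 - <<'E'
from h import *
from scipy.optimize import least_squares
ps=[snap("top"),snap("side")]
X=[];K=[]
for p in ps:
    a,k=cloud(p);X.append(a);K.append(k)
# joint fit: face points (grey-bright) near; rectangle via plane
def facepts(P,o,y):
    q=(P-o)@jigR(y); return q
best=None
P=X[0]; 
sel=(abs(P[:,0]-655)<110)&(abs(P[:,1]-25)<130)&(P[:,2]>20); P=P[sel]
for dz in(-4,-2,0,2,4):
  for y in np.arange(-.45,.46,.03):
    for ox in np.arange(625,690,4):
      for oy in np.arange(-20,40,4):
        q=(P-[ox,oy,115+dz])@jigR(y)
        inn=(abs(q[:,2])<3)
        ins=inn&(abs(q[:,0])<38)&(q[:,1]>-40)&(q[:,1]<84)
        # points at z>30 outside the rectangle in block penalised
        sc=ins.sum()-(inn&~ins).sum()
        if best is None or sc>best[0]: best=(sc,dz,y,ox,oy)
print(best)
sc,dz,y,ox,oy=best
o=np.array([ox,oy,115+dz]);q=(P-o)@jigR(y)
m=(abs(q[:,2])<3)&(abs(q[:,0])<55)&(q[:,1]>-60)&(q[:,1]<100)
Pf=P[m]
for pc in([1,99],[3,97]): print("extent x",np.percentile(q[m,0],pc),"y",np.percentile(q[m,1],pc),m.sum())
c=Pf.mean(0);n=np.linalg.svd(Pf-c)[2][2];n*=np.sign(n[2]);print("normal",n,"tilt",np.degrees(np.arccos(n[2])),"yaw",np.arctan2(-n[1],-n[0]))
for i in(0,1):
    q=(X[i]-o)@jigR(y);lum=K[i].max(1)
    m=(abs(q[:,0])<40)&(abs(q[:,1])<45)&(q[:,2]>38)&(q[:,2]<56)&(lum<90);h=q[m]
    if len(h)>5:
        e=np.linalg.svd(h[:,:2]-h[:,:2].mean(0))[2][0]
        print("handle",len(h),h.mean(0).round(1),"min",h.min(0).round(1),"max",h.max(0).round(1),"ang",np.degrees(np.arctan2(e[1],e[0])))
    m=(abs(q[:,0])<30)&(q[:,1]>75)&(q[:,1]<120)&(q[:,2]>25)&(q[:,2]<60)&(lum<90);h=q[m]
    if len(h):print("knob",len(h),h.mean(0).round(1),h.max(0).round(1))
    R=jigR(y)
    for nm,v in(("pivot",[0,60,9]),("knob",[0,96,35]),("handle",[0,0,36])): print(nm,(o+R@v).round(0),np.round(px(ps[i],o+R@v)))
    a=X[i]; m=(np.hypot(a[:,0]-525,a[:,1]+318)<60)&(a[:,2]>70)&(a[:,2]<95);print("cuprim",m.sum(),a[m].min(0).round(),a[m].max(0).round())
    m=(np.hypot(a[:,0]-525,a[:,1]+318)<60)&(a[:,2]>4)&(a[:,2]<95);print("cup",m.sum(),a[m].min(0).round(),a[m].max(0).round(),np.median(a[m],0))
    o2=models.look_for(ps[i],"cup_center");print(o2[:2])
E
```

```text
(np.int64(333), 2, np.float64(-0.3300000000000001), np.int64(657), np.int64(12))
extent x [-39.76240522  37.31110981] y [-40.82111761  81.01470527] 381
extent x [-38.5424308   36.50366928] y [-39.13071943  79.29259091] 381
normal [-0.39944613  0.1315603   0.9072677 ] tilt 24.869542930088397 yaw -0.3181674141525417
handle 105 [ 0.  -2.6 47.2] min [-13.8 -29.9  38. ] max [12.3 26.  56. ] ang -105.54000425729436
knob 28 [-4.7 93.4 44.2] [ 0.3 99.1 55.5]
pivot [673.  70. 125.] [280. 212.]
knob [674. 108. 149.] [267. 211.]
handle [643.  17. 150.] [298. 221.]
cuprim 71 [ 487. -332.   71.] [ 556. -262.   92.]
cup 603 [ 467. -375.    4.] [ 582. -259.   92.] [ 524.77362969 -304.98271365   22.85078613]
[{'bbox': [407.1, 262.5, 28.9, 23.7], 'conf': 0.9}]
handle 83 [-1.8 -9.6 45.3] min [-16.2 -40.5  38.1] max [ 9.4 26.  51.8] ang -103.56736004171051
knob 45 [-8.  90.2 39.5] [-2.3 97.2 53.5]
pivot [673.  70. 125.] [341. 227.]
knob [674. 108. 149.] [340. 215.]
handle [643.  17. 150.] [332. 228.]
cuprim 294 [ 485. -334.   70.] [ 554. -259.   87.]
cup 1082 [ 473. -372.    4.] [ 577. -259.   87.] [ 519.79611363 -318.06233851   56.11065181]
[{'bbox': [297.9, 323.1, 27.5, 42.2], 'conf': 0.6}]
```

```bash
cat >> h.py <<'E'
O=np.array([656,11,116.]);R=jigR(-.325)
def J(*v): return O+R@np.array(v)
E
python3 - <<'E'
from h import *
a,_=cloud(snap("top"))
for x0 in range(690,860,20):
    m=(abs(a[:,0]-x0)<10)&(a[:,1]>0)&(a[:,1]<230); print(x0,np.percentile(a[m,2],99).round(),a[m][a[m,2].argmax()].round())
for th in(0,.3,.6,.9,1.2,1.5):
    k=np.array([-36*np.sin(th),60+36*np.cos(th)]); t=np.array([-np.cos(th),-np.sin(th)])
    for off in ((32,18) if th==0 else (18,)):
        q=k-t*off; print(th,off,J(q[0],q[1],27).round(1))
print(R.round(3).tolist(), J(0,0,36))
E
```

```text
690 136.0 [691.  17. 138.]
710 134.0 [707.  69. 137.]
730 106.0 [720.  76. 114.]
750 58.0 [743.  66.  66.]
770 11.0 [772.  82.  11.]
790 94.0 [800.  95. 109.]
810 124.0 [809. 129. 129.]
830 123.0 [826. 215. 128.]
850 125.0 [858.  84. 128.]
0 32 [703.3  96.4 154. ]
0 18 [691.3 100.4 148.1]
0.3 18 [682.7 107.2 143.2]
0.6 18 [672.4 110.9 138.2]
0.9 18 [661.4 111.  133.3]
1.2 18 [650.7 107.6 129. ]
1.5 18 [641.1 101.  125.8]
[[0.859, 0.319, -0.4], [-0.289, 0.948, 0.135], [0.423, 0.0, 0.906]] [641.5821979   15.85804607 148.62708033]
```

>>> play_rows(dp=[[22, 32, 4], [22, 32, 4], [22, 32, 4], [22, 32, 4], [22, 32, 4], [22, 32, 0], [22, 32, 0], [22, 32, 0]], yaw=[-2.4, -2.4, -2.4, -2.4, -2.4, -2.4, -2.4, -2.4], gripper=1)

```text
t: 1.92
ee_pos: [394.5, -328.3, 243.0]
orientation: [3.141, 0.029, 0.001]
ft_force: [0.1, -0.5, -0.1]
width: 38.1
grasp_force: 0.0
```

>>> play_rows(dp=[[23, 32, 0], [23, 32, 0], [23, 32, 0], [23, 32, 0], [23, 32, 0], [23, 32, 0], [23, 32, 0], [23, 32, 0]], yaw=[-2.4, -2.4, -2.4, -2.4, -2.4, -2.4, -2.4, -2.4])

```text
t: 2.58
ee_pos: [578.6, -71.9, 242.9]
orientation: [3.102, -0.495, 0.001]
ft_force: [1.5, -0.7, 0.3]
width: 0.2
grasp_force: 0.0
```

>>> play_rows(dp=[[21, 28, 0], [21, 28, 0], [21, 28, 0], [21, 28, 0], [21, 28, 0], [20, 28, 0], [0, 0, 0], [0, 0, 0]], yaw=[0, 0, 0, 0, 0, 0, 0, 0])

```text
t: 3.25
ee_pos: [703.0, 95.6, 242.0]
orientation: [3.103, -0.488, -0.001]
ft_force: [-0.7, -0.1, 0.5]
width: 0.4
grasp_force: 0.0
```

>>> play_rows(dp=[[0, 0, -25], [0, 0, -25], [0, 0, -20], [0, 0, -18], [0, 0, 0]], yaw=[0, 0, 0, 0, 0])

```text
t: 3.67
ee_pos: [699.3, 92.4, 150.5]
orientation: [3.1, -0.493, -0.011]
ft_force: [-0.6, 0.3, -0.4]
width: 0.4
grasp_force: 0.0
```

>>> play_rows(dp=[[-6, 2, -3], [-6, 2, -3], [-9, 7, -5], [-5, 2, -3], [-5, 2, -2]], yaw=[0, 0, 0, 0, 0])

```text
t: 4.08
ee_pos: [671.8, 109.2, 139.7]
orientation: [3.103, -0.491, 0.004]
ft_force: [2.5, -2.6, 0.8]
width: 0.6
grasp_force: 1.6
```

>>> play_rows(dp=[[-5, 1, -2], [-5.5, 0, -3], [-5.5, -1, -2], [-5.5, -2, -2], [-5, -3, -2], [-4, -4, -1], [-3, -4, -1], [0, 0, 0]], yaw=[0, 0, 0, 0, 0, 0, 0, 0])

```text
t: 4.75
ee_pos: [637.0, 95.3, 125.2]
orientation: [3.102, -0.493, -0.003]
ft_force: [-0.2, 0.2, -0.1]
width: 0.3
grasp_force: 0.0
```

```bash
python3 - <<'E'
from h import *
p=snap("top");a,k=cloud(p);q=(a-O)@R
for i,p in enumerate((p,snap("side"))):
    a,k=cloud(p);q=(a-O)@R
    m=(abs(q[:,0])<60)&(q[:,1]>30)&(q[:,1]<100)&(q[:,2]>9)&(q[:,2]<19)&(k.max(1)>70);print(m.sum(),q[m].min(0).round(),q[m].max(0).round())
    cv2.imwrite(f"pics/k{i}.png",cv2.resize(p["pixels"][180:270,240:360] if i==0 else p["pixels"][190:280,275:395],(640,480),interpolation=3)[:,:,::-1])
a=cv2.imread("pics/k0.png");b=cv2.imread("pics/k1.png");cv2.imwrite("pics/k.png",cv2.resize(np.hstack([a,b]),(800,300)))
E
```

```text
2 [-36.  52.  12.] [-32.  52.  15.]
62 [-50.  47.   9.] [45. 74. 18.]
```

View pics/k.png

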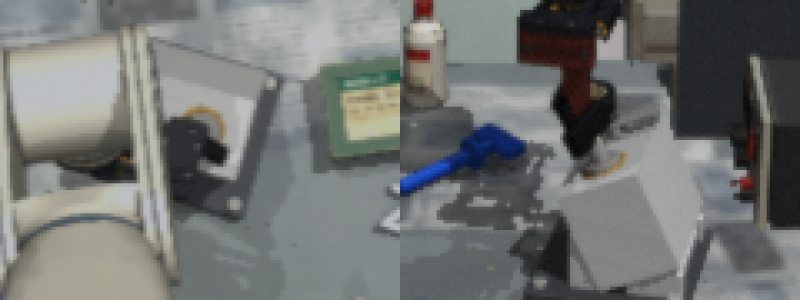

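>>> play_rows(dp=[[-0.5, -2, 0], [-0.5, -2, 0], [-0.5, -2, 0], [-0.5, -2, 0], [0, 0, 0]], yaw=[0, 0, 0, 0, 0])

```text
t: 5.27
ee_pos: [636.7, 91.3, 125.6]
orientation: [-3.097, 0.493, -0.001]
ft_force: [1.6, 16.4, -3.5]
width: 0.5
grasp_force: 7.8
```

```bash
python3 - <<'E'
from h import *
for i in range(2):
    p=snap("side");a,k=cloud(p);q=(a-O)@R
    m=(q[:,0]>5)&(q[:,0]<60)&(q[:,1]>30)&(q[:,1]<100)&(q[:,2]>10)&(q[:,2]<19)&(k.max(1)>70);print(m.sum(),q[m].min(0).round(),q[m].max(0).round(),np.median(q[m],0))
print(R.T@(ctrl.get_obs()["ee_pos"]-O))
E
```

```text
46 [ 6. 46. 12.] [45. 72. 19.] [25.80809546 55.40472317 15.88673132]
46 [ 5. 48. 10.] [45. 75. 19.] [24.93269425 58.37906163 15.7496397 ]
[-35.78909936  69.95319956  27.23011176]
```

>>> play_rows(dp=[[0, 6, 5], [0, 0, 25], [0, 0, 30], [0, 0, 30], [0, 0, 0]], yaw=[0, 0, 0, 0, 0], gripper=0.22)

```text
t: 5.78
ee_pos: [639.7, 94.4, 222.1]
orientation: [-3.101, 0.491, -0.015]
ft_force: [0.4, 0.3, 0.5]
width: 30.5
grasp_force: 0.0
```

>>> play_rows(dp=[[1, -19, 0], [1, -19, 0], [1, -19, 0], [1, -19, 0], [0, 0, 0], [0, 0, 0]], yaw=[-5, -5, -5, 0, 0, 0])

```text
t: 6.28
ee_pos: [640.1, 17.2, 215.4]
orientation: [3.011, -0.895, -0.0]
ft_force: [0.9, -0.4, 0.5]
width: 67.8
grasp_force: 0.0
```

```bash
python3 - <<'E'
from h import *
s=ctrl.get_obs();print(s["ee_pos"],s["orientation"],s["width"],s["qpos"])
for p in (snap("side"),snap("top")):
    a,k=cloud(p);q=(a-O)@R
    m=(abs(q[:,0])<40)&(abs(q[:,1])<45)&(q[:,2]>25)&(q[:,2]<52)&(k.max(1)<90);h=q[m]
    if len(h)>5:
        e=np.linalg.svd(h[:,:2]-h[:,:2].mean(0))[2][0]
        print("handle",len(h),h.mean(0).round(1),h.min(0).round(1),h.max(0).round(1),np.degrees(np.arctan2(e[1],e[0])))
p=snap("side")
c=p["pixels"][185:265,285:385];cv2.imwrite("pics/g.png",cv2.resize(c,(750,600),interpolation=3)[:,:,::-1])
E
```

```text
[640.1065909  17.2340242 215.4463912] [ 3.01124248e+00 -8.94677400e-01 -4.62121006e-04] 67.80217232628601 [ 8.40645820e-03  4.53412378e-01  1.59955103e+00 -1.73293998e-04
  1.08898400e+00  2.15689410e+00]
handle 148 [-2.9 -6.8 40.4] [-39.  -36.5  25.3] [ 9.8 44.7 51.9] -88.23006946504687
handle 10 [  0.9 -16.8  41.2] [ -3.3 -20.6  26.9] [  3.7 -11.3  49.8] 78.78777069213655
```

View pics/g.png

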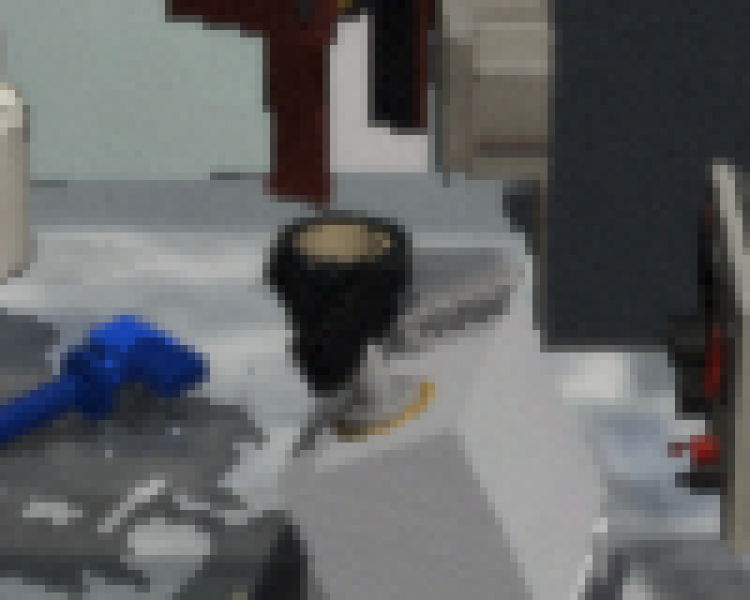

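>>> play_rows(dp=[[1.5, -1.5, -15], [0, 0, -20], [0, 0, -18], [0, 0, -14], [0, 0, -8], [0, 0, -2.5], [0, 0, 0]], yaw=[0, 0, 0, 0, 0, 0, 0])

```text
t: 7.02
ee_pos: [641.5, 17.2, 137.7]
orientation: [3.012, -0.891, -0.001]
ft_force: [0.8, 0.3, 1.2]
width: 68.5
grasp_force: 0.0
```

>>> play_rows(dp=[[0, 0, 0], [0, 0, 0], [0, 0, 0], [0, 0, 0]], yaw=[0, 0, 0, 0], gripper=0.5)

```text
t: 7.35
ee_pos: [641.6, 16.5, 138.9]
orientation: [3.012, -0.892, 0.0]
ft_force: [-3.8, -2.1, 2.6]
width: 61.3
grasp_force: 29.9
```

>>> play_rows(dp=[[-0.2, 0.1, 0.4], [-0.2, 0.1, 0.4], [-0.2, 0.1, 0.4], [-0.2, 0.1, 0.4], [-0.2, 0.1, 0.4], [-0.2, 0.1, 0.4], [-0.2, 0.1, 0.4], [-0.2, 0.1, 0.4]], yaw=[5, 5, 5, 5, 5, 5, 5, 5])

```text
t: 8.02
ee_pos: [637.4, 14.6, 141.7]
orientation: [3.132, 0.196, -0.009]
ft_force: [-13.7, -12.5, 9.9]
width: 61.0
grasp_force: 31.7
```

>>> play_rows(dp=[[-0.2, 0.1, 0.5], [-0.2, 0.1, 0.5], [-0.2, 0.1, 0.5], [-0.2, 0.1, 0.5], [-0.2, 0.1, 0.5], [-0.2, 0.1, 0.5], [-0.2, 0.1, 0.5], [-0.2, 0.1, 0.5]], yaw=[-5, -5, -5, -5, -5, -5, -5, -5])

```text
t: 8.68
ee_pos: [637.1, 20.2, 144.7]
orientation: [-3.008, 0.897, 0.005]
ft_force: [-6.8, 8.4, -0.0]
width: 60.2
grasp_force: 30.8
```

```bash
python3 - <<'E'
from h import *
s=ctrl.get_obs();print(s["ee_pos"],s["ft_force"],s["moment"],R.T@s["ft_force"])
for f in("top","side"):
    p=snap(f)
    a,k=cloud(p);q=(a-O)@R
    m=(abs(q[:,0])<16)&(abs(q[:,1])<18)&(q[:,2]>2)&(q[:,2]<22)
    print(f,m.sum(),np.histogram(q[m,2],bins=range(2,23,2)))
cv2.imwrite("pics/t1.png",cv2.resize(p["pixels"][195:265,290:385],(800,590),interpolation=3)[:,:,::-1])
E
```

```text
[637.11771734  20.23619852 144.71304251] [-6.76578292e+00  8.39264576e+00 -1.60330241e-03] [2.79695567 0.53332812 0.91942612] [-8.24032465  5.79292292  3.84075744]
top 0 (array([0, 0, 0, 0, 0, 0, 0, 0, 0, 0]), array([ 2,  4,  6,  8, 10, 12, 14, 16, 18, 20, 22]))
side 64 (array([ 9,  8, 10, 15,  5,  3,  4,  4,  3,  3]), array([ 2,  4,  6,  8, 10, 12, 14, 16, 18, 20, 22]))
```

View pics/t1.png

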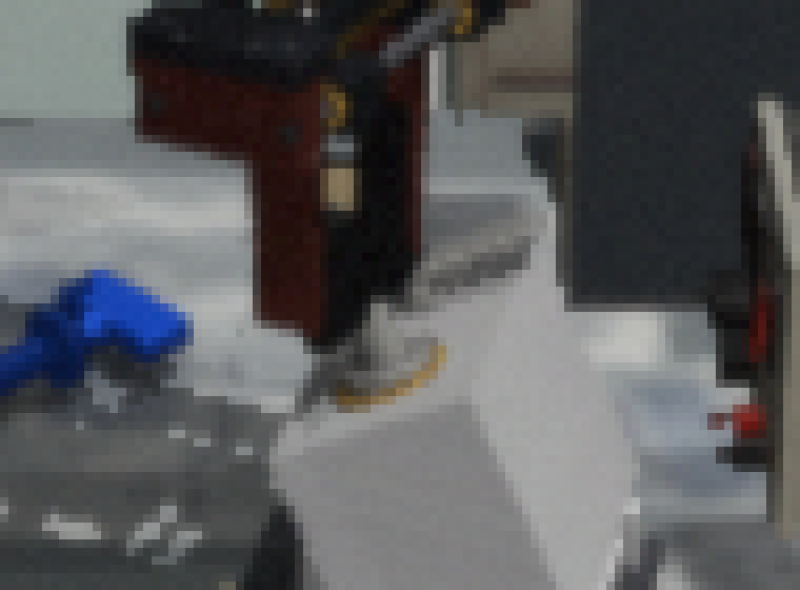

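>>> play_rows(dp=[[-0.2, 0.0, 0.5], [-0.2, 0.0, 0.5], [-0.2, 0.0, 0.5], [-0.2, 0.0, 0.5], [-0.2, 0.0, 0.5], [-0.2, 0.0, 0.5], [-0.2, 0.0, 0.5], [-0.2, 0.0, 0.5]], yaw=[5, 5, 5, 5, 5, 5, 5, 5])

```text
t: 9.45
ee_pos: [631.5, 14.7, 149.1]
orientation: [3.131, 0.196, -0.019]
ft_force: [-20.9, -16.8, 15.2]
width: 60.0
grasp_force: 34.1
```

>>> play_rows(dp=[[-0.2, 0.1, 0.5], [-0.2, 0.1, 0.5], [-0.2, 0.1, 0.5], [-0.2, 0.1, 0.5], [-0.2, 0.1, 0.5], [-0.2, 0.1, 0.5], [-0.2, 0.1, 0.5], [-0.2, 0.1, 0.5]], yaw=[-5, -5, -5, -5, -5, -5, -5, -5])

```text
t: 10.12
ee_pos: [632.1, 22.4, 152.3]
orientation: [-3.008, 0.897, 0.012]
ft_force: [-12.2, 14.1, 1.6]
width: 59.5
grasp_force: 31.4
```

```bash
python3 - <<'E'
from h import *
s=ctrl.get_obs();print(s["ee_pos"],R.T@(s["ee_pos"]-O),s["width"],R.T@s["ft_force"])
p=snap("side")
a=cv2.resize(p["pixels"][195:265,290:385],(400,295),interpolation=3)[:,:,::-1]
cv2.imwrite("pics/t2.png",np.hstack([cv2.resize(cv2.imread("pics/t1.png"),(400,295)),a]))
E
```

```text
[632.12321863  22.35619986 152.34463905] [-8.43337529  3.13764498 44.03441968] 59.490929027892534 [-13.87242985   9.45998169   8.21275451]
```

View pics/t2.png

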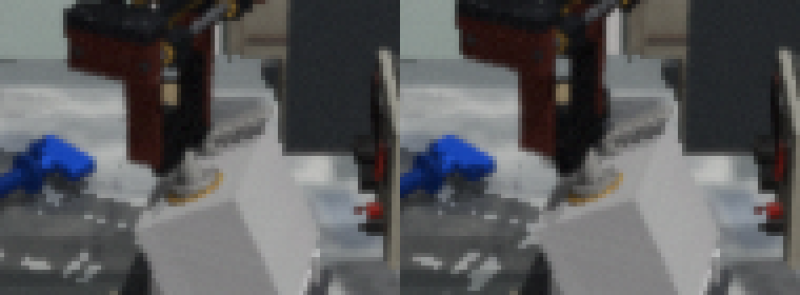

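>>> play_rows(dp=[[-0.5, 0.1, 0.5], [-0.5, 0.1, 0.5], [-0.4, 0.1, 0.5], [-0.4, 0.1, 0.5], [-0.3, 0.1, 0.5], [-0.3, 0.1, 0.5], [-0.3, 0.1, 0.5], [-0.3, 0.1, 0.5]], yaw=[5, 5, 5, 5, 5, 5, 5, 5])

```text
t: 10.83
ee_pos: [627.7, 12.5, 156.9]
orientation: [3.124, 0.199, -0.017]
ft_force: [-17.0, -41.9, 6.0]
width: 45.7
grasp_force: 22.3
```

>>> play_rows(dp=[[-0.3, 0.1, 0.5], [-0.3, 0.1, 0.5], [-0.3, 0.1, 0.5], [-0.2, 0.1, 0.5], [-0.2, 0.1, 0.5], [-0.2, 0.1, 0.5], [-0.2, 0.1, 0.5], [-0.2, 0.1, 0.5]], yaw=[-5, -5, -5, -5, -5, -5, -5, -5])

```text
t: 11.5
ee_pos: [630.3, 20.7, 162.4]
orientation: [-3.009, 0.9, -0.001]
ft_force: [0.5, 0.5, 1.0]
width: 44.0
grasp_force: 0.3
```

```bash
python3 - <<'E'
from h import *
p=snap("side");a=cv2.resize(p["pixels"][190:265,285:385],(800,600),interpolation=3)[:,:,::-1]
cv2.imwrite("pics/t3.png",a)
E
```

```text
(no output)
```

View pics/t3.png

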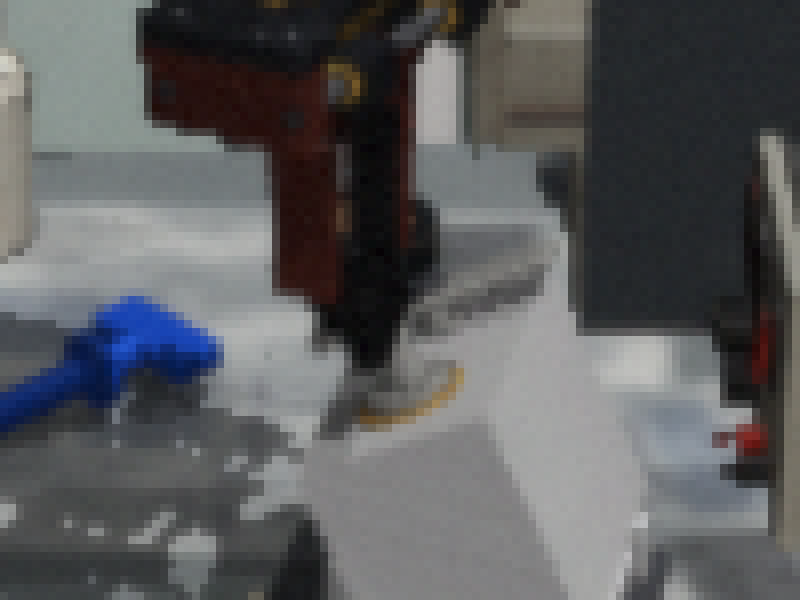

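>>> play_rows(dp=[[0, 0, 15], [0, 0, 20], [0, 0, 20], [-25, -25, 0], [-30, -25, 0], [-30, -25, 0], [-30, -25, 0], [0, 0, 0]], yaw=[0, 0, 0, 0, 0, 0, 0, 0], gripper=0.22)

```text
t: 12.22
ee_pos: [510.9, -81.8, 216.4]
orientation: [3.011, -0.893, -0.003]
ft_force: [-0.4, 0.1, 0.6]
width: 68.4
grasp_force: 0.0
```

```bash
python3 - <<'E'
from h import *
s=ctrl.get_obs();print(s["ee_pos"])
I=[]
for f in("top","side"):
    p=snap(f);a,k=cloud(p);q=(a-O)@R
    m=(abs(q[:,0])<40)&(abs(q[:,1])<42)&(q[:,2]>45)&(q[:,2]<75)&(k.max(1)<90);h=q[m]
    if len(h)>5:
        e=np.linalg.svd(h[:,:2]-h[:,:2].mean(0))[2][0]
        print(f,"handle",len(h),h.mean(0).round(1),h.min(0).round(1),h.max(0).round(1),np.degrees(np.arctan2(e[1],e[0])),np.percentile(h[:,2],[50,80,95]))
    r,c,=(170,240) if f=="top" else (190,280)
    I.append(cv2.resize(p["pixels"][r:r+80,c:c+100],(400,320),interpolation=3))
cv2.imwrite("pics/t4.png",np.hstack(I)[:,:,::-1])
E
```

```text
[510.88694612 -81.79854742 216.37824104]
top handle 73 [ 1.3  0.4 49.9] [ -6.7 -28.2  45.4] [11.9 29.6 59.7] -83.56644815678521 [49.20022967 52.10806169 56.86198561]
side handle 46 [-0.6 -6.2 49.4] [-33.4 -34.9  45. ] [ 6.5 41.7 53.3] -81.20638223758608 [49.80285412 51.41400368 53.09980719]
```

View pics/t4.png

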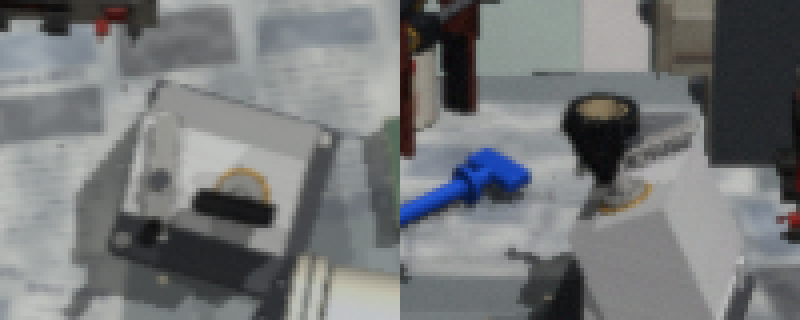

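>>> play_rows(dp=[[0, 0, 0], [0, 0, 0], [0, 0, 0], [0, 0, 0], [0, 0, 0], [21, 16, 0], [21, 16, 0], [21, 16, 0]], yaw=[7, 7, 7, 7, 7, 7, 7, 7], gripper=0.43)

```text
t: 12.98
ee_pos: [581.0, -29.8, 216.9]
orientation: [3.076, 0.637, 0.004]
ft_force: [0.5, -0.7, 0.6]
width: 49.7
grasp_force: 0.0
```

>>> play_rows(dp=[[21, 16, 0], [21, 16, 0], [21, 16, 0], [3, 2, 0], [0, 0, 0], [0, 0, 0], [0, 0, 0], [0, 0, 0]], yaw=[7, 7, 7, 7, 7, 7, 7, 7])

```text
t: 13.65
ee_pos: [646.1, 20.4, 216.4]
orientation: [2.415, 2.008, 0.003]
ft_force: [0.1, -0.8, 0.5]
width: 49.9
grasp_force: 0.0
```

>>> play_rows(dp=[[0, 0, -20], [0, 0, -20], [0, 0, -15], [0, 0, 0]], yaw=[0, 0, 0, 0])

```text
t: 13.98
ee_pos: [643.8, 20.0, 158.2]
orientation: [-2.42, -1.999, 0.004]
ft_force: [-0.3, 0.3, -0.2]
width: 50.1
grasp_force: 0.0
```

>>> play_rows(dp=[[-3.5, -3, -6], [0, 0, -8], [0, 0, -7], [0, 0, 0]], yaw=[0, 0, 0, 0])

```text
t: 14.32
ee_pos: [640.6, 15.8, 139.4]
orientation: [-2.424, -1.998, 0.001]
ft_force: [-0.2, -0.3, -0.3]
width: 49.8
grasp_force: 0.0
```

>>> play_rows(dp=[[0, 0, 0], [0, 0, 0], [0, 0, 0], [0, 0, 0]], yaw=[0, 0, 0, 0], gripper=1)

```text
t: 14.65
ee_pos: [641.3, 15.6, 140.9]
orientation: [2.424, 1.998, 0.001]
ft_force: [0.5, -0.5, -0.0]
width: 27.0
grasp_force: 0.0
```

>>> play_rows(dp=[[0, 0, 0], [0, 0, 0], [0, 0, 0], [0, 0, 0], [0, 0, 0], [0, 0, 0]], yaw=[5, 5, 5, 5, 5, 5])

```text
t: 15.15
ee_pos: [640.1, 15.3, 142.2]
orientation: [-1.82, -2.56, 0.002]
ft_force: [-9.9, 0.3, 17.5]
width: 20.4
grasp_force: 28.8
```

>>> play_rows(dp=[[0, 0, 0], [0, 0, 0], [0, 0, 0], [0, 0, 0], [0, 0, 0], [0, 0, 0], [0, 0, 0], [0, 0, 0]], yaw=[6.5, 6.5, 6.5, 6.5, 6.5, 6.5, 6.5, 6.5])

```text
t: 15.82
ee_pos: [640.2, 15.3, 141.7]
orientation: [-0.512, -3.099, 0.001]
ft_force: [-6.1, -1.8, 8.7]
width: 14.2
grasp_force: 29.9
```

```bash
python3 - <<'E'
from h import *
s=ctrl.get_obs();print(s["ee_pos"],R.T@(s["ee_pos"]-O),s["width"],s["grasp_force"],R.T@s["ft_force"],s["moment"],s["qpos"][5])
p=snap("side");cv2.imwrite("pics/t5.png",cv2.resize(p["pixels"][190:265,285:385],(640,480),interpolation=3)[:,:,::-1])
E
```

```text
[640.18658478  15.25211667 141.69606995] [-3.95246122 -1.01984096 30.19553912] 14.195908255815018 29.888666115584783 [-1.04108301 -3.6928718  10.06606851] [-0.25466107  0.6016252  -0.39502954] -1.2379656717589522
```

View pics/t5.png

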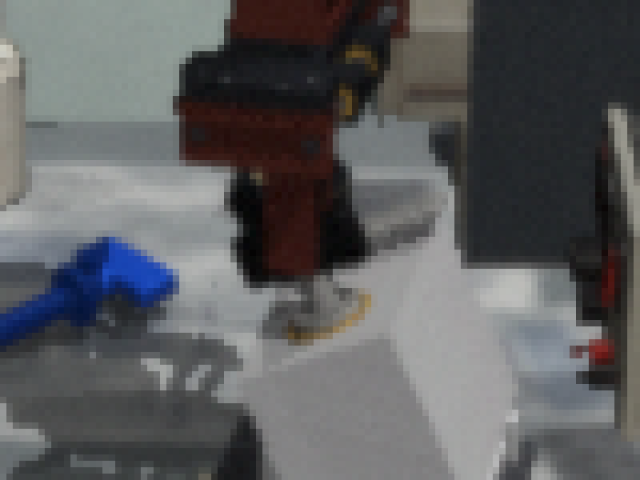

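>>> play_rows(dp=[[-0.2, 0.1, 0.5], [-0.2, 0.1, 0.5], [-0.2, 0.1, 0.5], [-0.2, 0.1, 0.5], [-0.2, 0, 0.4], [-0.2, 0, 0.4], [-0.2, 0, 0.4], [-0.2, 0, 0.4]], yaw=[5, 5, 5, 5, -5, -5, -5, -5])

```text
t: 16.53
ee_pos: [639.4, 16.0, 143.0]
orientation: [0.525, 3.097, -0.0]
ft_force: [4.3, 1.9, -13.4]
width: 13.7
grasp_force: 30.0
```

>>> play_rows(dp=[[-0.2, 0.1, 0.4], [-0.2, 0.1, 0.4], [-0.2, 0.1, 0.4], [-0.2, 0.1, 0.4], [-0.2, 0, 0.4], [-0.2, 0, 0.4], [-0.2, 0, 0.4], [-0.2, 0, 0.4]], yaw=[-5, -5, -5, -5, 5, 5, 5, 5])

```text
t: 17.2
ee_pos: [637.4, 16.4, 145.2]
orientation: [-0.513, -3.098, 0.0]
ft_force: [5.0, -0.5, -14.2]
width: 13.9
grasp_force: 29.8
```

```bash
cat > m.py <<'E'
from h import *
s=ctrl.get_obs();print(s["t"],s["ee_pos"],R.T@(s["ee_pos"]-O),s["width"],s["grasp_force"],R.T@s["ft_force"])
p=snap("side");a,k=cloud(p);q=(a-O)@R
# steel flange top: pixels with greyish near axis
m=(np.hypot(q[:,0],q[:,1])<19)&(q[:,2]>1)&(q[:,2]<70)&(k.min(1)>60)
print(np.histogram(q[m,2],bins=range(0,70,4)))
g=(k[:,0]-k[:,2]>60)&(np.hypot(q[:,0],q[:,1])<30)&(abs(q[:,2])<25);print("brass",g.sum(),np.median(q[g],0) if g.any() else 0)
E
python3 m.py
```

```text
17.2 [637.38607315  16.40310616 145.23332307] [-5.19589711 -0.8233329  34.67828979] 13.891330525546113 29.770781099796295 [ -1.51475962   1.11033191 -14.97156121]
(array([10, 11, 21,  6,  6, 10,  6,  0,  0,  0,  0,  0,  0,  0,  0,  0,  0]), array([ 0,  4,  8, 12, 16, 20, 24, 28, 32, 36, 40, 44, 48, 52, 56, 60, 64,
       68]))
brass 5 [12.67026931 -7.78904974  1.33941069]
```

>>> play_rows(dp=[[-0.2, 0.1, 0.4], [-0.2, 0.1, 0.4], [-0.2, 0.1, 0.4], [-0.2, 0.1, 0.4], [-0.2, 0, 0.5], [-0.2, 0, 0.5], [-0.2, 0, 0.5], [-0.2, 0, 0.5]], yaw=[7, 7, 7, -7, -7, -7, -7, -7])

```text
t: 17.92
ee_pos: [635.5, 18.0, 148.6]
orientation: [-0.902, -3.007, -0.002]
ft_force: [5.2, 6.6, -17.4]
width: 14.8
grasp_force: 30.2
```

>>> play_rows(dp=[[-0.2, 0.1, 0.4], [-0.2, 0.1, 0.4], [-0.2, 0.1, 0.4], [-0.2, 0.1, 0.4], [-0.2, 0, 0.5], [-0.2, 0, 0.5], [-0.2, 0, 0.5], [-0.2, 0, 0.5]], yaw=[-7, 7, 7, 7, 7, 7, 7, -7])

```text
t: 18.58
ee_pos: [632.5, 16.7, 151.7]
orientation: [-0.114, -3.135, 0.001]
ft_force: [5.3, 1.7, -19.6]
width: 14.2
grasp_force: 29.4
```

>>> play_rows(dp=[[-0.2, 0.1, 0.4], [-0.2, 0.1, 0.4], [-0.2, 0.1, 0.4], [-0.2, 0.1, 0.4], [-0.2, 0, 0.5], [-0.2, 0, 0.5], [-0.2, 0, 0.5], [-0.2, 0, 0.5]], yaw=[-7, -7, -7, -7, -7, 7, 7, 7])

```text
t: 19.25
ee_pos: [630.2, 18.1, 154.7]
orientation: [-0.511, -3.093, 0.001]
ft_force: [1.7, -1.5, -17.7]
width: 13.8
grasp_force: 29.7
```

```bash
python3 m.py
```

```text
19.25 [630.17393676  18.11480821 154.72327824] [-7.87486048 -1.50413572 46.39851791] 13.834101799588224 29.746308624744415 [ -5.56760774  -0.9181463  -16.92729767]
(array([ 8,  3, 19, 21,  5,  6,  9,  5,  3,  0,  0,  0,  0,  0,  0,  0,  0]), array([ 0,  4,  8, 12, 16, 20, 24, 28, 32, 36, 40, 44, 48, 52, 56, 60, 64,
       68]))
brass 14 [ 9.34587084 -7.58513535  2.06923615]
```

```bash
cat > m2.py <<'E'
from h import *
p=snap("side");a0=cv2.imread("pics/side0.png")[:,:,::-1].astype(int);b=p["pixels"].astype(int)
for im in(a0,b):
    s=im[215:262,315:352];g=(s[:,:,0]-s[:,:,2]>55);r,c=np.nonzero(g);print(g.sum(),[(int(c0)+315,int(r[c==c0].max())+215) for c0 in np.unique(c)])
z=p["range_z"];
a,k=cloud(p);q=(a-O)@R;rr=np.hypot(q[:,0],q[:,1])
m=(rr>10)&(rr<19)&(q[:,2]>1)&(q[:,2]<60)&(k.min(1)>60);print(np.histogram(q[m,2],bins=range(0,60,3))[0])
E
python3 m2.py
```

```text
8 [(337, 241), (339, 240), (340, 239), (341, 238), (342, 237)]
16 [(332, 242), (333, 242), (335, 241), (336, 241), (337, 241), (338, 240), (339, 240), (340, 239), (341, 238), (342, 237)]
[ 3  2  3  9 16  3  1  4  1  2  1  1  0  0  0  0  0  0  0]
```

>>> play_rows(dp=[[0, 0, 0], [0, 0, 0], [3, 0, -5], [3, 0, -5], [2, -1, -5], [0, 0, 0]], yaw=[0, 0, 0, 0, 0, 0], gripper=0.65)

```text
t: 19.85
ee_pos: [641.3, 16.4, 142.3]
orientation: [-0.52, -3.098, 0.0]
ft_force: [-0.0, -0.1, 0.9]
width: 30.6
grasp_force: 0.0
```

```bash
python3 m2.py; python3 - <<'E'
from h import *
s=ctrl.get_obs();print(s["ee_pos"],s["ft_force"],s["width"])
p=snap("side");a,k=cloud(p);q=(a-O)@R
m=(abs(q[:,0])<30)&(q[:,1]<0)&(q[:,1]>-9)&(q[:,2]>20)&(q[:,2]<70)&(k.max(1)<60);h=q[m];print(len(h),h.min(0),h.max(0))
m=(abs(q[:,0])>14)&(abs(q[:,0])<32)&(abs(q[:,1])<9)&(q[:,2]>20)&(q[:,2]<75)&(k.max(1)<60);h=q[m];print(np.histogram(h[:,2],bins=range(20,76,4)))
E
```

```text
8 [(337, 241), (339, 240), (340, 239), (341, 238), (342, 237)]
17 [(332, 242), (333, 242), (335, 241), (336, 241), (337, 241), (338, 240), (339, 240), (340, 239), (341, 238), (342, 237)]
[ 6  1  2  7 14  2  1  0  0  0  0  0  0  0  0  0  0  0  0]
[640.99378959  16.48266103 142.53261357] [ 0.44336167 -0.11406381 -0.11869709] 30.761934197497958
66 [-28.98636116  -8.94185865  20.55199695] [27.91455455 -0.86862698 57.91480012]
(array([ 0,  0,  0,  8,  8,  8,  9, 13, 15,  6,  0,  0,  0]), array([20, 24, 28, 32, 36, 40, 44, 48, 52, 56, 60, 64, 68, 72]))
```

>>> play_rows(dp=[[0, 0, 0], [0, 0, 0], [0, 0, 0], [0, 0, 0], [-0.1, 0, 0.3], [-0.1, 0, 0.3], [-0.1, 0, 0.3], [-0.1, 0, 0.3]], yaw=[0, 0, 0, 0, 7, 7, 7, 7], gripper=1)

```text
t: 20.62
ee_pos: [638.9, 15.0, 143.5]
orientation: [0.254, -3.128, 0.003]
ft_force: [-6.2, -5.6, 0.4]
width: 17.1
grasp_force: 31.5
```

>>> play_rows(dp=[[-0.1, 0, 0.3], [-0.1, 0, 0.3], [-0.1, 0.1, 0.3], [-0.1, 0.1, 0.3], [-0.1, 0, 0.3], [-0.1, 0, 0.3], [-0.1, 0, 0.3], [-0.1, 0, 0.3]], yaw=[-7, -7, -7, -7, -7, -7, -7, -7])

```text
t: 21.28
ee_pos: [638.7, 18.5, 145.4]
orientation: [-1.26, -2.875, -0.002]
ft_force: [0.1, 7.1, -7.3]
width: 17.5
grasp_force: 31.3
```

>>> play_rows(dp=[[-0.1, 0, 0.3], [-0.1, 0, 0.3], [-0.1, 0.1, 0.3], [-0.1, 0.1, 0.3], [-0.1, 0, 0.3], [-0.1, 0, 0.3], [-0.1, 0, 0.3], [-0.1, 0, 0.3]], yaw=[7, 7, 7, 7, 7, 7, 7, 7])

```text
t: 21.95
ee_pos: [635.9, 15.4, 147.2]
orientation: [0.254, -3.124, 0.003]
ft_force: [-5.5, -6.6, -4.6]
width: 16.2
grasp_force: 31.1
```

>>> play_rows(dp=[[-0.1, 0, 0.3], [-0.1, 0, 0.3], [-0.1, 0.1, 0.3], [-0.1, 0.1, 0.3], [-0.1, 0, 0.3], [-0.1, 0, 0.3], [-0.1, 0, 0.3], [-0.1, 0, 0.3]], yaw=[-7, -7, -7, -7, -7, -7, -7, -7])

```text
t: 22.62
ee_pos: [635.7, 19.6, 149.4]
orientation: [-1.258, -2.872, -0.001]
ft_force: [-4.0, 11.0, -7.4]
width: 16.2
grasp_force: 31.1
```

```bash
cat >> m2.py <<'E'
s=ctrl.get_obs();print(s["t"],s["ee_pos"].round(1),(R.T@(s["ee_pos"]-O)).round(1),(R.T@s["ft_force"]).round(1),s["width"])
m=(rr>14)&(rr<32)&(abs(q[:,1])<22)&(q[:,2]>20)&(q[:,2]<110)&(k.max(1)<60);h=q[m];print(np.histogram(h[:,2],bins=range(20,112,4)))
E
python3 m2.py
```

```text
8 [(337, 241), (339, 240), (340, 239), (341, 238), (342, 237)]
19 [(331, 242), (332, 242), (333, 242), (334, 241), (335, 241), (336, 241), (337, 241), (338, 240), (339, 240), (340, 239), (341, 238), (342, 237)]
[ 3  1  2  8 15 11  2  0  2  1  0  0  0  0  0  0  0  0  0]
22.6667 [635.7  19.6 149.4] [-5.8  1.7 39.6] [-7.8  6.5 -3.7] 16.268636077258094
(array([ 0,  0,  0, 11, 14, 12, 16, 18, 24, 21, 11, 13, 16, 15, 15, 16, 15,
       17, 10, 10,  6,  7]), array([ 20,  24,  28,  32,  36,  40,  44,  48,  52,  56,  60,  64,  68,
        72,  76,  80,  84,  88,  92,  96, 100, 104, 108]))
```

>>> play_rows(dp=[[-0.1, 0, 0.3], [-0.1, 0, 0.3], [-0.1, 0, 0.3], [-0.1, 0, 0.3], [-0.1, 0, 0.3], [-0.1, 0, 0.3], [-0.1, 0, 0.3], [-0.1, 0, 0.3]], yaw=[7, 7, 7, 7, 7, 7, -7, -7])

```text
t: 23.33
ee_pos: [633.6, 18.2, 151.1]
orientation: [-0.524, -3.089, -0.0]
ft_force: [-4.8, 7.9, -10.3]
width: 13.8
grasp_force: 30.1
```

```bash
cat >> m2.py <<'E'
m=(rr>10)&(rr<18)&(q[:,2]>6)&(q[:,2]<60)&(k.min(1)>60)&(k.max(1)-k.min(1)<40)&(q[:,1]<0);print("FL",m.sum(),np.median(q[m,2]).round(2), [round(v,1) for v in np.sort(q[m,2])[::4]])
E
python3 m2.py | tail -1
```

```text
FL 26 14.39 [np.float64(7.1), np.float64(12.7), np.float64(13.8), np.float64(14.2), np.float64(14.9), np.float64(17.2), np.float64(28.3)]
```

>>> play_rows(dp=[[-0.1, 0, 0.3], [-0.1, 0, 0.3], [-0.1, 0, 0.3], [-0.1, 0, 0.3], [-0.1, 0, 0.3], [-0.1, 0, 0.3], [-0.1, 0, 0.3], [-0.1, 0, 0.3]], yaw=[-7, -7, 7, 7, 7, 7, -7, -7])

```text
t: 24.05
ee_pos: [632.2, 18.5, 152.9]
orientation: [-0.523, -3.088, -0.001]
ft_force: [-5.0, 10.1, -11.5]
width: 13.6
grasp_force: 30.2
```

>>> play_rows(dp=[[-0.1, 0, 0.3], [-0.1, 0, 0.3], [-0.1, 0, 0.3], [-0.1, 0, 0.3], [-0.1, 0, 0.3], [-0.1, 0, 0.3], [-0.1, 0, 0.3], [-0.1, 0, 0.3]], yaw=[-7, -7, 7, 7, 7, 7, -7, -7])

```text
t: 24.72
ee_pos: [630.7, 18.9, 154.7]
orientation: [-0.523, -3.086, -0.001]
ft_force: [-6.4, 9.6, -13.6]
width: 14.3
grasp_force: 30.3
```

```bash
python3 m2.py
```

```text
8 [(337, 241), (339, 240), (340, 239), (341, 238), (342, 237)]
18 [(331, 242), (332, 242), (333, 242), (335, 241), (336, 241), (337, 241), (338, 240), (339, 240), (340, 239), (341, 238), (342, 237)]
[ 6  0  2  8  9 13  1  2  0  2  1  2  1  0  0  0  0  0  0]
24.7667 [630.8  19.1 154.8] [-7.6 -0.4 46.3] [-12.    4.8  -6.5] 14.000539823380425
(array([ 0,  0,  0,  7, 13, 17, 20, 17, 18, 31, 10,  8, 14, 12,  9, 11,  9,
        4,  3,  0,  0,  0]), array([ 20,  24,  28,  32,  36,  40,  44,  48,  52,  56,  60,  64,  68,
        72,  76,  80,  84,  88,  92,  96, 100, 104, 108]))
FL 31 15.34 [np.float64(8.6), np.float64(11.0), np.float64(13.3), np.float64(15.1), np.float64(16.0), np.float64(16.9), np.float64(22.6), np.float64(33.4)]
```

>>> play_rows(dp=[[0, 0, 0], [0, 0, 0], [3, -1, -5], [3, 0, -5], [0, 0, -5], [0, 0, 0]], yaw=[0, 0, 0, 0, 0, 0], gripper=0.7)

```text
t: 25.27
ee_pos: [641.5, 16.1, 142.5]
orientation: [-0.519, -3.097, 0.0]
ft_force: [-0.3, 0.2, 0.1]
width: 26.2
grasp_force: 0.0
```

```bash
python3 m2.py|tail -4
```

```text
(array([ 0,  0,  2,  8, 16, 24, 24, 20, 19, 27,  9,  2,  4,  1,  3,  0,  0,
        0,  0,  0,  0,  0]), array([ 20,  24,  28,  32,  36,  40,  44,  48,  52,  56,  60,  64,  68,
        72,  76,  80,  84,  88,  92,  96, 100, 104, 108]))
FL 30 14.47 [np.float64(7.2), np.float64(11.1), np.float64(12.2), np.float64(13.9), np.float64(15.3), np.float64(16.7), np.float64(20.2), np.float64(29.5)]
```

>>> play_rows(dp=[[-4.5, 1.5, -2], [0, 0, 0], [0, 0, 0]], yaw=[0, 0, 0])

```text
t: 25.57
ee_pos: [636.9, 17.9, 141.6]
orientation: [-0.519, -3.098, 0.0]
ft_force: [0.0, -0.5, 0.8]
width: 26.6
grasp_force: 0.0
```

>>> play_rows(dp=[[0, 0, 0], [0, 0, 0], [0, 0, 0], [-0.4, 0.1, 0.9], [-0.4, 0.1, 0.9], [-0.4, 0.1, 0.9], [-0.3, 0.1, 0.6], [-0.3, 0.1, 0.6]], yaw=[0, 0, 0, 7, 7, 7, -7, -7], gripper=1)

```text
t: 26.23
ee_pos: [634.7, 17.0, 143.3]
orientation: [-0.335, -3.122, 0.003]
ft_force: [3.9, -2.7, -16.0]
width: 14.6
grasp_force: 29.7
```

>>> play_rows(dp=[[-0.3, 0.1, 0.5], [-0.3, 0.1, 0.5], [-0.2, 0.1, 0.5], [-0.2, 0.1, 0.5], [-0.2, 0.1, 0.5], [-0.2, 0.1, 0.5], [-0.2, 0.1, 0.5], [-0.2, 0.1, 0.5]], yaw=[-7, -7, -7, -7, 7, 7, 7, 7])

```text
t: 26.9
ee_pos: [632.6, 17.9, 146.9]
orientation: [-0.319, -3.123, 0.004]
ft_force: [3.6, -8.6, -19.3]
width: 14.1
grasp_force: 30.2
```

```bash
python3 m2.py|tail -4
```

```text
(array([ 0,  0,  0,  1,  9, 16, 21, 23, 24, 25, 25,  7, 11, 11,  8,  6,  3,
        1,  0,  0,  0,  0]), array([ 20,  24,  28,  32,  36,  40,  44,  48,  52,  56,  60,  64,  68,
        72,  76,  80,  84,  88,  92,  96, 100, 104, 108]))
FL 30 18.4 [np.float64(9.7), np.float64(14.1), np.float64(16.3), np.float64(17.6), np.float64(18.6), np.float64(19.4), np.float64(23.2), np.float64(32.6)]
```

>>> play_rows(dp=[[-0.2, 0.1, 0.5], [-0.2, 0.1, 0.5], [-0.2, 0.1, 0.5], [-0.2, 0.1, 0.5], [-0.2, 0.1, 0.5], [-0.2, 0.1, 0.5], [-0.2, 0.1, 0.5], [-0.2, 0.1, 0.5]], yaw=[7, 7, -7, -7, -7, -7, -7, -7])

```text
t: 27.62
ee_pos: [631.3, 21.4, 150.6]
orientation: [-1.082, -2.946, -0.002]
ft_force: [6.3, 8.5, -19.7]
width: 16.2
grasp_force: 29.8
```

>>> play_rows(dp=[[-0.2, 0.1, 0.5], [-0.2, 0.1, 0.5], [-0.2, 0.1, 0.5], [-0.2, 0.1, 0.5], [-0.2, 0.1, 0.5], [-0.2, 0.1, 0.5], [-0.2, 0.1, 0.5], [-0.2, 0.1, 0.5]], yaw=[7, 7, 7, 7, 7, 7, -7, -7])

```text
t: 28.28
ee_pos: [627.6, 19.6, 153.7]
orientation: [-0.334, -3.117, 0.003]
ft_force: [1.8, -1.8, -20.6]
width: 14.1
grasp_force: 29.5
```

```bash
python3 m2.py|tail -4
```

```text
(array([ 0,  0,  0,  0,  1, 13, 13, 21, 17, 27, 26, 15, 10, 13, 10,  8,  9,
        5,  1,  2,  0,  0]), array([ 20,  24,  28,  32,  36,  40,  44,  48,  52,  56,  60,  64,  68,
        72,  76,  80,  84,  88,  92,  96, 100, 104, 108]))
FL 38 20.69 [np.float64(7.7), np.float64(16.3), np.float64(16.8), np.float64(17.9), np.float64(20.2), np.float64(21.6), np.float64(22.1), np.float64(22.8), np.float64(31.3), np.float64(38.9)]
```

>>> play_rows(dp=[[0, 0, -1], [0, 0, -1], [2.5, -1.5, -4], [2.5, -1, -4], [0, 0, -4], [0, 0, 0]], yaw=[0, 0, 0, 0, 0, 0], gripper=0.7)

```text
t: 28.83
ee_pos: [635.5, 18.2, 143.0]
orientation: [-0.328, -3.124, -0.0]
ft_force: [-0.2, 0.6, 0.1]
width: 26.4
grasp_force: 0.0
```

>>> play_rows(dp=[[0, 0, 0], [0, 0, 0], [0, 0, 0], [-0.4, 0.1, 0.9], [-0.4, 0.1, 0.9], [-0.4, 0.1, 0.9], [-0.3, 0.1, 0.6], [-0.3, 0.1, 0.6]], yaw=[0, 0, 0, 7, 7, -7, -7, -7], gripper=1)

```text
t: 29.5
ee_pos: [633.5, 18.0, 145.4]
orientation: [-0.528, -3.097, 0.001]
ft_force: [8.2, 0.8, -17.0]
width: 14.9
grasp_force: 30.0
```

>>> play_rows(dp=[[-0.3, 0.1, 0.5], [-0.3, 0.1, 0.5], [-0.2, 0.1, 0.5], [-0.2, 0.1, 0.5], [-0.2, 0.1, 0.5], [-0.2, 0.1, 0.5], [-0.2, 0.1, 0.5], [-0.2, 0.1, 0.5]], yaw=[-7, -7, -7, 7, 7, 7, 7, 7])

```text
t: 30.17
ee_pos: [630.8, 17.6, 149.3]
orientation: [-0.128, -3.137, 0.005]
ft_force: [3.1, -9.9, -14.6]
width: 15.7
grasp_force: 30.2
```

```bash
python3 m2.py|tail -4
```

```text
(array([ 0,  2,  0,  0,  1,  8, 18, 17, 24, 21, 26, 28, 16,  8,  8,  4,  4,
        1,  0,  0,  0,  0]), array([ 20,  24,  28,  32,  36,  40,  44,  48,  52,  56,  60,  64,  68,
        72,  76,  80,  84,  88,  92,  96, 100, 104, 108]))
FL 33 24.32 [np.float64(14.5), np.float64(20.8), np.float64(21.4), np.float64(22.7), np.float64(24.3), np.float64(26.3), np.float64(28.2), np.float64(34.7), np.float64(44.6)]
```

>>> play_rows(dp=[[-0.3, 0.1, 0.6], [-0.3, 0.1, 0.6], [-0.2, 0.1, 0.6], [-0.3, 0.1, 0.6], [-0.2, 0.1, 0.6], [-0.2, 0.1, 0.6], [-0.2, 0.1, 0.6], [-0.2, 0.1, 0.6]], yaw=[7, -7, -7, -7, -7, -7, -7, 7])

```text
t: 30.88
ee_pos: [629.4, 21.5, 153.7]
orientation: [-0.916, -3.003, -0.002]
ft_force: [3.4, 1.5, -17.9]
width: 15.8
grasp_force: 29.4
```

>>> play_rows(dp=[[-0.3, 0.1, 0.5], [-0.3, 0.1, 0.5], [-0.2, 0.1, 0.5], [-0.3, 0.1, 0.5], [-0.2, 0.1, 0.5], [-0.2, 0.1, 0.5], [-0.2, 0.1, 0.5], [-0.2, 0.1, 0.5]], yaw=[7, 7, 7, 7, 7, -7, -7, -7])

```text
t: 31.55
ee_pos: [626.3, 20.6, 157.3]
orientation: [-0.527, -3.093, 0.002]
ft_force: [5.8, 2.4, -22.7]
width: 13.9
grasp_force: 30.0
```

```bash
python3 m2.py|tail -4
```

```text
(array([ 0,  0,  0,  0,  0,  0,  4, 13, 13, 19, 29, 17, 29, 12, 11, 12,  9,
        8,  9,  4,  2,  0]), array([ 20,  24,  28,  32,  36,  40,  44,  48,  52,  56,  60,  64,  68,
        72,  76,  80,  84,  88,  92,  96, 100, 104, 108]))
FL 40 26.82 [np.float64(9.7), np.float64(19.4), np.float64(22.4), np.float64(24.8), np.float64(26.3), np.float64(27.2), np.float64(29.0), np.float64(29.7), np.float64(30.9), np.float64(37.9)]
```

>>> play_rows(dp=[[0, 0, -1], [0, 0, -1], [2, -1, -4], [2, -1, -4], [0, 0, 0]], yaw=[0, 0, 0, 0, 0], gripper=0.7)

```text
t: 32.02
ee_pos: [632.5, 18.9, 150.1]
orientation: [0.517, 3.098, 0.0]
ft_force: [0.1, 0.2, -0.7]
width: 26.5
grasp_force: 0.0
```

>>> play_rows(dp=[[0, 0, 0], [0, 0, 0], [0, 0, 0], [-0.4, 0.1, 0.9], [-0.4, 0.1, 0.9], [-0.4, 0.1, 0.9], [-0.3, 0.1, 0.6], [-0.3, 0.1, 0.6]], yaw=[0, 0, 0, 7, 7, 7, -7, -7], gripper=1)

```text
t: 32.68
ee_pos: [630.0, 17.9, 152.3]
orientation: [-0.335, -3.123, 0.004]
ft_force: [7.8, -3.5, -17.5]
width: 15.0
grasp_force: 29.8
```

>>> play_rows(dp=[[-0.3, 0.1, 0.6], [-0.3, 0.1, 0.6], [-0.2, 0.1, 0.6], [-0.3, 0.1, 0.6], [-0.2, 0.1, 0.6], [-0.3, 0.1, 0.6], [-0.2, 0.1, 0.6], [-0.3, 0.1, 0.6]], yaw=[-7, -7, -7, -7, 7, 7, 7, 7])

```text
t: 33.35
ee_pos: [628.1, 19.4, 157.2]
orientation: [-0.318, -3.125, 0.003]
ft_force: [4.3, -7.8, -13.2]
width: 14.8
grasp_force: 29.9
```

>>> play_rows(dp=[[-0.3, 0.1, 0.6], [-0.3, 0.1, 0.6], [-0.2, 0.1, 0.6], [-0.3, 0.1, 0.6], [-0.2, 0.1, 0.6], [-0.3, 0.1, 0.6], [-0.2, 0.1, 0.6], [-0.3, 0.1, 0.6]], yaw=[7, 7, -7, -7, -7, -7, -7, -7])

```text
t: 34.02
ee_pos: [626.9, 22.4, 162.1]
orientation: [1.083, 2.948, 0.004]
ft_force: [8.3, 5.3, -15.9]
width: 16.7
grasp_force: 29.4
```

```bash
python3 m2.py|tail -6
```

```text
[ 6  4  0  2  3  2  2  0  1  5 15 11  4  0  2  0  1  0  0]
34.0667 [627.   22.5 162.3] [-8.7  1.6 55.1] [ -1.5   6.8 -15.6] 16.37654223477043
(array([ 0,  0,  0,  1,  1,  0,  0,  2,  5, 12, 14, 20, 24, 21, 20, 14, 14,
       19, 16, 15, 14, 17]), array([ 20,  24,  28,  32,  36,  40,  44,  48,  52,  56,  60,  64,  68,
        72,  76,  80,  84,  88,  92,  96, 100, 104, 108]))
FL 37 31.15 [np.float64(10.5), np.float64(14.4), np.float64(20.7), np.float64(28.7), np.float64(30.7), np.float64(31.9), np.float64(34.2), np.float64(35.1), np.float64(37.2), np.float64(49.6)]
```

>>> play_rows(dp=[[0, 0, -1], [0, 0, 0], [2, -0.5, -4], [1.5, -0.5, -4], [0, 0, 0]], yaw=[0, 0, 0, 0, 0], gripper=0.7)

```text
t: 34.48
ee_pos: [629.4, 19.9, 154.0]
orientation: [-1.074, -2.951, 0.001]
ft_force: [0.2, -0.1, 0.8]
width: 26.6
grasp_force: 0.0
```

>>> play_rows(dp=[[0, 0, 0], [0, 0, 0], [0, 0, 0], [-0.5, 0.1, 1], [-0.5, 0.1, 1], [-0.4, 0.1, 0.9], [-0.3, 0.1, 0.7], [-0.3, 0.1, 0.7]], yaw=[0, 0, 0, 7, 7, 7, 7, 7], gripper=1)

```text
t: 35.15
ee_pos: [627.4, 18.6, 157.4]
orientation: [-0.127, -3.139, 0.006]
ft_force: [6.1, -9.8, -13.3]
width: 16.0
grasp_force: 30.3
```

>>> play_rows(dp=[[-0.3, 0.1, 0.7], [-0.3, 0.1, 0.7], [-0.3, 0.1, 0.7], [-0.3, 0.1, 0.7], [-0.3, 0.1, 0.7], [-0.3, 0.1, 0.7], [-0.3, 0.1, 0.7], [-0.3, 0.1, 0.7]], yaw=[7, -7, -7, -7, -7, -7, -7, 7])

```text
t: 35.82
ee_pos: [626.8, 22.6, 165.1]
orientation: [0.916, 3.002, 0.004]
ft_force: [2.2, 1.6, -1.9]
width: 16.0
grasp_force: 29.0
```

>>> play_rows(dp=[[-0.3, 0.1, 0.7], [-0.3, 0.1, 0.7], [-0.3, 0.1, 0.7], [-0.3, 0.1, 0.7], [-0.3, 0.1, 0.7], [-0.3, 0.1, 0.7], [-0.3, 0.1, 0.7], [-0.3, 0.1, 0.7]], yaw=[7, 7, 7, 7, 7, -7, -7, -7])

```text
t: 36.48
ee_pos: [622.2, 21.7, 169.9]
orientation: [-0.528, -3.096, 0.001]
ft_force: [3.6, 2.6, -2.6]
width: 14.4
grasp_force: 30.0
```

```bash
python3 m2.py|tail -7
```

```text
28 [(330, 241), (331, 242), (332, 242), (333, 242), (334, 242), (335, 241), (336, 241), (337, 241), (338, 240), (339, 240), (340, 239), (341, 238), (342, 237)]
[ 4  1  1  2  5  3  1  2  4  1  1  2  2  6 10 10  1  1  0]
36.5333 [622.7  22.2 170.2] [-9. -0. 64.] [-0.7  1.3 -1.8] 13.74833953499642
(array([ 0,  0,  0,  0,  0,  1,  3,  0,  0,  0,  4, 14, 22, 22, 26, 19, 29,
       19, 10, 12, 12,  9]), array([ 20,  24,  28,  32,  36,  40,  44,  48,  52,  56,  60,  64,  68,
        72,  76,  80,  84,  88,  92,  96, 100, 104, 108]))
FL 47 37.24 [np.float64(7.0), np.float64(12.7), np.float64(16.7), np.float64(22.6), np.float64(26.5), np.float64(34.4), np.float64(39.9), np.float64(42.6), np.float64(43.5), np.float64(45.4), np.float64(46.8), np.float64(48.0)]
```

>>> play_rows(dp=[[-0.5, 0.2, 1.1], [-0.5, 0.2, 1.1], [-0.5, 0.2, 1.1], [-0.5, 0.2, 1.1], [-0.5, 0.2, 1.1], [-0.5, 0.2, 1.1], [-0.5, 0.1, 1.1], [-0.5, 0.1, 1.1]], yaw=[-7, -7, -7, 7, 7, 7, 0, 0])

```text
t: 37.2
ee_pos: [618.5, 23.6, 179.0]
orientation: [-0.522, -3.098, 0.0]
ft_force: [1.2, -0.5, -1.7]
width: 13.8
grasp_force: 30.1
```

>>> play_rows(dp=[[-0.9, 0.3, 2], [-0.9, 0.3, 2], [-0.9, 0.3, 2], [-0.9, 0.3, 2], [-0.9, 0.3, 2], [-0.9, 0.3, 2], [-0.9, 0.3, 2], [-0.9, 0.3, 2]], yaw=[0, 0, 0, 0, 0, 0, 0, 0])

```text
t: 37.87
ee_pos: [611.4, 26.1, 195.2]
orientation: [-0.519, -3.098, 0.0]
ft_force: [-0.0, 0.4, -1.7]
width: 13.7
grasp_force: 30.1
```

```bash
python3 m2.py|tail -7
```

```text
30 [(330, 241), (331, 242), (332, 242), (333, 242), (334, 242), (335, 242), (336, 241), (337, 241), (338, 240), (339, 240), (340, 239), (341, 238), (342, 237)]
[5 4 1 0 1 4 2 0 2 2 2 2 1 3 0 0 2 0 1]
37.9167 [611.5  26.1 195.6] [-9.   0.1 92. ] [-0.8  0.5 -1.1] 13.631214072722315
(array([ 0,  0,  0,  0,  0,  0,  0,  0,  0,  0,  0,  2,  2,  0,  0,  0,  0,
        5, 18, 20, 24, 24]), array([ 20,  24,  28,  32,  36,  40,  44,  48,  52,  56,  60,  64,  68,
        72,  76,  80,  84,  88,  92,  96, 100, 104, 108]))
FL 25 30.77 [np.float64(6.8), np.float64(17.6), np.float64(24.0), np.float64(30.8), np.float64(37.2), np.float64(49.7), np.float64(59.8)]
```

>>> play_rows(dp=[[-1.8, 0.6, 4], [-1.8, 0.6, 4], [-1.8, 0.6, 4], [-1.8, 0.6, 4], [-1.8, 0.6, 4], [-1.8, 0.6, 4], [-1.8, 0.6, 4], [-1.8, 0.6, 4]], yaw=[0, 0, 0, 0, 0, 0, 0, 0])

```text
t: 38.58
ee_pos: [596.9, 31.0, 227.4]
orientation: [-0.519, -3.098, -0.0]
ft_force: [0.2, -0.0, -1.6]
width: 13.8
grasp_force: 30.1
```

>>> play_rows(dp=[[-3, 1, 7], [-3, 1, 7], [-3, 1, 8], [-3, 1, 8], [-3, 1, 8], [-3, 1, 8], [0, 0, 0], [0, 0, 0]], yaw=[0, 0, 0, 0, 0, 0, 0, 0])

```text
t: 39.25
ee_pos: [579.3, 37.0, 273.8]
orientation: [0.518, 3.097, 0.0]
ft_force: [-0.3, -0.1, -1.7]
width: 13.6
grasp_force: 30.1
```

```bash
python3 - <<'E'
from h import *
s=ctrl.get_obs();e=s["ee_pos"];print(s["t"],e,s["orientation"],s["width"],s["ft_force"])
for f in("side","top"):
    p=snap(f)
    for n in("pin_tip","pin_handle"):
        for o in models.landmark_of(p,n)[:4]:
            c,r=o["location"]
            print(f,n,round(o["conf"],2),round(c),round(r),w(p,c,r).round())
    print(px(p,e),px(p,e+[0,0,-120]))
    if f=="side":
        a,k=cloud(p);m=(np.hypot(a[:,0]-e[0],a[:,1]-e[1])<90)&(a[:,2]>e[2]-150)&(a[:,2]<e[2]-5)&(k.max(1)-k.min(1)<40)&(a[:,2]>135)
        for z0 in range(130,int(e[2]),10):
            h=a[m&(abs(a[:,2]-z0)<5)]
            if len(h):print(z0,len(h),h.mean(0).round(),h[:,0].min().round(),h[:,0].max().round())
E
```

```text
39.25 [579.33279533  36.96317053 273.76130773] [5.18384704e-01 3.09705276e+00 4.41252129e-04] 13.64631433241942 [-0.32880806 -0.13652377 -1.72996404]
side pin_tip 0.83 326 221 [622.  14. 174.]
side pin_tip 0.78 275 245 [477. 186.  15.]
side pin_tip 0.67 234 377 [ 377. -429.   -0.]
side pin_handle 0.74 310 182 [579.  19. 291.]
side pin_handle 0.62 285 370 [ 494. -445.   27.]
side pin_handle 0.58 303 233 [568. 245.  23.]
(np.float64(309.46010277302014), np.float64(185.3486764624141)) (np.float64(309.8010221247719), np.float64(224.40545993619975))
140 17 [623.  76. 140.] 612.0 663.0
150 7 [620.  75. 148.] 614.0 623.0
170 2 [630.  22. 174.] 630.0 631.0
180 15 [625.  15. 181.] 618.0 633.0
190 20 [622.  16. 190.] 613.0 630.0
200 22 [619.  17. 200.] 610.0 627.0
210 19 [615.  18. 210.] 607.0 622.0
220 22 [610.  20. 219.] 602.0 619.0
230 19 [607.  21. 229.] 599.0 616.0
240 26 [602.  23. 240.] 591.0 611.0
250 24 [594.  24. 250.] 580.0 605.0
260 41 [594.  22. 261.] 579.0 611.0
270 12 [586.  28. 267.] 561.0 608.0
top pin_tip 0.83 245 284 [469. 191.   1.]
top pin_tip 0.65 452 308 [ 379. -443.   10.]
top pin_handle 0.91 448 267 [ 504. -432.   29.]
top pin_handle 0.84 222 249 [577. 256.  28.]
(np.float64(289.619230430251), np.float64(238.9907321409951)) (np.float64(291.6436478554787), np.float64(242.89838630215024))
```

>>> play_rows(dp=[[-4, -14, 3], [-7, -24, 0], [-8, -28, 0], [-8, -30, 0], [-8, -30, 0], [-8, -30, 0], [-8, -30, 0], [-8, -30, 0]], yaw=[0, 0, 0, 0, 0, 0, 0, 0])

```text
t: 40.22
ee_pos: [519.1, -181.1, 276.1]
orientation: [-0.519, -3.098, 0.0]
ft_force: [-0.1, 1.0, -1.9]
width: 14.0
grasp_force: 30.1
```

>>> play_rows(dp=[[-8, -30, 0], [-8, -28, 0], [-7, -24, 0], [-5, -18, 0], [-2, -9, 0], [0, 0, 0], [0, 0, 0], [0, 0, 0]], yaw=[0, 0, 0, 0, 0, 0, 0, 0])

```text
t: 40.88
ee_pos: [490.2, -287.3, 275.9]
orientation: [-0.518, -3.098, -0.001]
ft_force: [-1.1, 0.4, -1.9]
width: 13.8
grasp_force: 30.1
```

```bash
cat > m3.py <<'E'
from h import *
s=ctrl.get_obs();e=s["ee_pos"];print(s["t"],e,s["width"],s["ft_force"])
p=snap("side")
for n in("pin_tip","cup_center"):
    for o in models.landmark_of(p,n)[:3]:
        c,r=o["location"];print(n,round(o["conf"],2),round(c),round(r),w(p,c,r).round())
a,k=cloud(p);m=(np.hypot(a[:,0]-e[0],a[:,1]-e[1])<90)&(k.max(1)-k.min(1)<40)&(a[:,2]>88)
for z0 in range(90,int(e[2]),10):
    h=a[m&(abs(a[:,2]-z0)<5)]
    if len(h):print(z0,len(h),h.mean(0).round(),h[:,0].min().round(),h[:,0].max().round())
for f in("side","top"):
    if f=="top": a,k=cloud(snap(f))
    m=(np.hypot(a[:,0]-521,a[:,1]+297)<50)&(a[:,2]>72)&(a[:,2]<92);print(f,"rim",m.sum(),a[m].min(0).round(),a[m].max(0).round()) if m.any() else 0
E
python3 m3.py
```

```text
40.8833 [ 490.21332716 -287.32076637  275.88766031] 13.833337564810275 [-1.11087932  0.39827048 -1.91738291]
pin_tip 0.85 299 278 [ 533. -313.  184.]
pin_tip 0.74 233 380 [ 374. -437.   -1.]
pin_tip 0.67 272 247 [467. 200.   0.]
cup_center 0.68 297 324 [ 524. -331.   69.]
180 13 [ 537. -307.  181.] 528.0 543.0
190 32 [ 534. -309.  191.] 526.0 542.0
200 29 [ 531. -307.  200.] 522.0 538.0
210 30 [ 526. -306.  210.] 517.0 534.0
220 36 [ 522. -304.  220.] 513.0 531.0
230 25 [ 518. -303.  231.] 511.0 527.0
240 33 [ 515. -302.  241.] 504.0 523.0
250 30 [ 510. -300.  250.] 491.0 519.0
260 53 [ 504. -302.  261.] 491.0 521.0
270 51 [ 503. -297.  269.] 469.0 521.0
side rim 259 [ 486. -335.   72.] [ 554. -257.   86.]
top rim 6 [ 555. -301.   76.] [ 556. -288.   89.]
```

>>> play_rows(dp=[[0, 0, -15], [0, 0, -20], [0, 0, -20], [0, 0, -20], [0, 0, -18], [0, 0, -15], [0, 0, -12], [0, 0, -8]], yaw=[0, 0, 0, 0, 0, 0, 0, 0])

```text
t: 41.75
ee_pos: [489.9, -287.4, 146.7]
orientation: [-0.517, -3.097, -0.001]
ft_force: [0.2, 0.3, -1.5]
width: 14.1
grasp_force: 30.1
```

>>> play_rows(dp=[[0, 0, -8], [0, 0, -6], [0, 0, -5], [0, 0, -4], [0, 0, 0], [0, 0, 0]], yaw=[0, 0, 0, 0, 0, 0])

```text
t: 42.25
ee_pos: [490.2, -288.2, 125.1]
orientation: [0.519, 3.098, -0.0]
ft_force: [0.0, -0.7, -1.9]
width: 13.7
grasp_force: 30.1
```

```bash
python3 m3.py
```

```text
42.25 [ 490.22366091 -288.21815678  125.12171002] 13.671733766407057 [ 0.04226023 -0.68948541 -1.89950848]
pin_tip 0.73 237 383 [ 384. -454.    3.]
cup_center 0.61 296 322 [ 522. -329.   74.]
90 24 [ 513. -302.   92.] 503.0 522.0
100 19 [ 510. -302.  100.] 491.0 518.0
110 65 [ 506. -301.  111.] 491.0 520.0
120 38 [ 504. -299.  119.] 468.0 521.0
side rim 270 [ 486. -336.   72.] [ 554. -258.   91.]
top rim 10 [ 514. -281.   77.] [ 552. -261.   89.]
```

>>> play_rows(dp=[[0, 0, -3], [0, 0, -3], [0, 0, -2], [0, 0, -1.5], [0, 0, 0]], yaw=[0, 0, 0, 0, 0])

```text
t: 42.87
ee_pos: [489.8, -287.9, 114.9]
orientation: [-0.519, -3.098, -0.001]
ft_force: [0.4, 0.2, -1.5]
width: 13.9
grasp_force: 30.1
```

>>> play_rows(dp=[[0, 0, -1.5], [0, 0, -1.5], [0, 0, 0], [0, 0, 0]], yaw=[0, 0, 0, 0])

```text
t: 43.2
ee_pos: [490.1, -288.1, 112.4]
orientation: [-0.519, -3.098, -0.0]
ft_force: [-0.1, -0.3, -1.9]
width: 13.9
grasp_force: 30.1
```

>>> play_rows(dp=[[0, 0, 0], [0, 0, 0], [0, 0, 0], [0, 0, 0], [0, 0, 0], [0, 0, 0], [0, 0, 0], [0, 0, 0]], yaw=[0, 0, 0, 0, 0, 0, 0, 0], gripper=0.6)

```text
t: 43.87
ee_pos: [490.1, -288.1, 112.5]
orientation: [0.519, 3.098, -0.0]
ft_force: [0.0, -0.0, -0.8]
width: 35.3
grasp_force: 0.0
```

```bash
python3 m3.py
```

```text
43.8667 [ 490.13603123 -288.13829619  112.50953143] 35.271696879257185 [ 0.00102134 -0.02073442 -0.84832102]
pin_tip 0.86 234 381 [ 379. -455.    8.]
cup_center 0.63 295 327 [ 519. -328.   58.]
90 28 [ 496. -300.   92.] 486.0 510.0
100 62 [ 502. -299.  100.] 465.0 515.0
110 28 [ 484. -295.  110.] 461.0 510.0
side rim 245 [ 485. -336.   72.] [ 554. -259.   92.]
top rim 7 [ 521. -282.   75.] [ 553. -262.   87.]
```

>>> play_rows(dp=[[0, 0, 5], [0, 0, 8], [0, 0, 12], [0, 0, 18], [0, 0, 22], [0, 0, 22], [0, 0, 22], [0, 0, 0]], yaw=[0, 0, 0, 0, 0, 0, 0, 0])

```text
t: 44.73
ee_pos: [492.5, -289.6, 227.2]
orientation: [0.518, 3.091, -0.005]
ft_force: [0.3, -0.2, 0.4]
width: 35.1
grasp_force: 0.0
```

>>> play_rows(dp=[[-15, 20, 10], [-15, 30, 0], [-15, 30, 0], [-15, 30, 0], [0, 20, 0], [0, 0, 0], [0, 0, 0], [0, 0, 0]], yaw=[0, 0, 0, 0, 0, 0, 0, 0])

```text
t: 45.4
ee_pos: [430.8, -158.8, 231.9]
orientation: [0.518, 3.097, -0.001]
ft_force: [-0.0, -0.3, -0.3]
width: 35.1
grasp_force: 0.0
```

```bash
python3 - <<'E'
from h import *
s=ctrl.get_obs();print(s["t"],s["ee_pos"],s["ft_force"])
p=snap("side");a,k=cloud(p)
m=(np.hypot(a[:,0]-510,a[:,1]+297)<75)&(a[:,2]>20)&(k.max(1)<70)
h=a[m];print("handle",len(h),h.mean(0).round(),h.min(0).round(),h.max(0).round())
m=(np.hypot(a[:,0]-521,a[:,1]+297)<50)&(a[:,2]>60)&(a[:,2]<92);print("rim",a[m].min(0).round(),a[m].max(0).round())
p=snap("top");a,k=cloud(p)
m=(np.hypot(a[:,0]-500,a[:,1]+297)<75)&(a[:,2]>20)&(k.max(1)<70);h=a[m];print("handle",len(h),h.mean(0).round() if len(h) else 0)
m=(np.hypot(a[:,0]-521,a[:,1]+297)<50)&(a[:,2]>70)&(a[:,2]<92);print("rim",a[m].min(0).round(),a[m].max(0).round())
for n in("pin_handle","cup_center"): print([(o["conf"],w(p,*o["location"]).round()) for o in models.landmark_of(p,n)[:3]])
E
```

```text
45.4 [ 430.76495944 -158.79177421  231.85594696] [-0.04165067 -0.27853175 -0.3111807 ]
handle 247 [ 487. -294.  126.] [ 458. -310.   34.] [ 516. -278.  146.]
rim [ 485. -338.   60.] [ 554. -258.   92.]
handle 109 [ 492. -287.  126.]
rim [ 490. -331.   70.] [ 556. -262.   92.]
[(0.76, array([ 501., -436.,   29.])), (0.7, array([574., 253.,  24.])), (0.44, array([ 481., -290.,  134.]))]
[(0.7, array([ 522., -293.,   55.]))]
```

```bash
python3 -c "
from workcell import ticket
print(ticket.close_job())"
```

```text
the job is handed in; nothing more can be done
None
```

I swung the keeper clear, twisted the pin out without visibly shifting the brass liner, stood it tip down in the clear cup leaning about 25 degrees, and handed the job in at about 46 s; `ticket.close_job()` returned no verdict.

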